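# Show the crown-tube gasket in the swing mirror and hold it

### The arm

A 7-joint arm with a two-finger parallel gripper is mounted at the origin on the work surface. World frame = base frame: x ahead of the robot, y to its left, z up, the work surface at z = 0. Lengths are in mm, angles in rad, forces in N, time in s.
With the tool pointing down it reaches from about 400 to 900 mm from the base axis. Payload 5.6 kg.
Tool frame: the origin (TCP) lies on the centre line of the jaws, within the pads' length; the fingertips stand 14 mm ahead of it and the grasp point (between the pads) lies 5 mm behind it (arm.tip_reach is the y of the fingertips in the tool frame, in mm); y points along the fingers, x is the direction in which the jaws open and shut, and the axes are right-handed (so a half turn about y gives the same grasp; the last joint's range is limited). The gripper opens to 92 mm and grips with 3 to 60 N. Pads are 20 mm wide; open, the fingers measure 128 mm over their backs; the gripper's body (75 mm by 189 mm) begins 69 mm behind the grasp point.
Start: joints at [1.111, 0.468, -0.012, 1.603, 0.006, 1.071, -0.056], TCP at [263.105, -594.377, 228.592] pointing down, gripper open.
Joint ranges: [-2.53, 2.53], [-0.31, 2.02], [-1.57, 1.55], [0.28, 2.44], [-1.29, 4.43], [0.15, 1.84], [-2.92, 2.92]. Speed limits (rad/s): [2.57, 2.57, 3.14, 3.14, 3.14, 3.14, 3.14].

### API

Orientations are given as a unit quaternion [x, y, z, w].
In Python, from rig import arm gives the robot as it stands. The module is installed in compiled form; this text tells all that it offers. Calls block until the motion is done:
- arm.movep(position, orientation): joint-space move of the TCP to a pose.
- arm.movel(position, attitude=None, velocity=150, contact_N=None): straight line of the TCP; attitude=None keeps the orientation; velocity is the mean speed in mm/s. With contact_N (N) it stops when the force on the tool has changed by that much, and returns True; else False.
- arm.set_joints(angles): joint-space move.
- arm.grip(opening, f_grip=None): finger opening in mm; f_grip is the grip in N (None keeps the last); returns when the fingers have stopped.
- arm.hold(seconds).
- arm.solve_ik(position, orientation): joint angles nearest the present ones, or None.
- arm.capture(name): name is "scene" or "top"; returns a dict with "image" (400x640x3 uint8, red, green, blue), "fx", "fy", "cx", "cy" (pixels), "xyz" and "rotation" of the camera in the world. Camera axes: x right, y down, z forward; pixel columns grow to the right and rows downward; lengths in mm; the calibration is good to about 2 mm. A picture is of the moment at which its call begins. There is no depth.
A pose or a line that the arm cannot do raises arm.Unreachable and nothing moves.
- arm.finish_job(): hands the job in, once; it reports no verdict.
Readings, each from a call of its own:
- arm.get_clock(): time.
- arm.get_joints(): joint angles.
- arm.get_joint_velocities(): joint speeds.
- arm.get_joint_torque(): joint torques, N m.
- arm.get_position(): TCP position.
- arm.get_eef_rot(): TCP orientation.
- arm.get_contact_force(): force on the tool from outside, world axes, zero at the start.
- arm.get_ft_torque(): the same for the moment, N m.
- arm.get_finger_gap(): finger opening in mm.
Only numpy, scipy, OpenCV 4.12 (cv2) and the standard library are available. Lean on these libraries where they do the work, as an engineer would, in place of code of your own. Each camera call takes 0.05 s, during which the arm holds its last target. There are 200 camera calls.

### The job

On the watch inspection stand, throw the black-knobbed index lever over into the notch marked red, so that it stays there by itself with the watch's crown tube turned to the mirror. Then tip the sprung mirror by its blue T-handle until the red gasket of the crown tube shows inside the white ring on the monitor, and finish holding the handle there steadily: it springs back if let go. Do not touch the mirror glass, and leave the parts tray, the movement cushion and the loupe where they are.

Things in the scene. Friction and masses are not known exactly. Their poses are not given: they have to be found in the camera images.
- stand: Watch inspection stand, fixed, grey base plate 220 x 260 x 14 mm; origin on its underside, below the turntable's axis, z up, x away from the robot's side, y towards the camera. Its place and yaw vary. A turntable with a watch turns about z; the mirror stands in a fork at y = -90 mm; the camera hangs on a white swing arm at the far (+x) side.
- index (a joint): Index lever with turntable and watch; rad, counter-clockwise from above. 0 = load notch (white mark), 0.80 = inspection notch (red mark), where the lever points along the stand's -x and the crown tube faces the mirror. An over-centre mechanism holds it in either notch (about 1.2 N at the knob) and, once past the middle (0.40), pulls it home into the other. The notches are its end stops.
- index_knob: The lever's upright black knob: cylinder 14 mm in diameter, 40 mm tall; origin at its centre, 71 mm above the bench (it reaches from 51 to 91 mm). It stands 180 mm from the turntable's axis on a steel disc 20 mm in diameter; the lever is 11 mm wide, its top 49 mm above the bench. A brass pin cap, 92 mm from the axis, reaches 54 mm above the bench.
- mirror_tilt (a joint): Mirror tilt about a level axis along the stand's x; rad. 0 = parked, leaning back on its stop; grows as the T-handle swings towards the stand's +y (the camera); other stop at 0.55. A light spring pulls it to 0: about 0.5 N at the handle when parked, 2 N at 0.4. The right angle depends on where the ring is set and lies between about 0.2 and 0.4.
- mirror_axis (a point): The mirror's centre, on its tilt axis, 70 mm above the bench, at x = 0, y = -90 mm of the stand.
- mirror_handle: Blue crossbar of the mirror's T-handle: round bar 12 mm in diameter, 34 mm long, along the stand's x, on an 8 mm stem. Origin at the bar's centre, 70 mm from the tilt axis, 90 mm to the stand's -x side of the mirror's centre. Upright (140 mm above the bench) at tilt 0.30; leans to the stand's -y by 0.30 rad when parked. It swivels easily between fingers closed along the stand's y.
- mirror_glass: The mirror glass, 64 x 44 x 4 mm, front face looking along its own +y and passing through the tilt axis, in a black frame 72 x 52 mm. Not to be touched.
- camera_lens (a point): Front of the camera's lens, 170 mm from the mirror's centre and 0.65 rad above level from it. The camera is a black tube 40 mm in diameter and 130 mm long, fixed, up to 0.27 m above the bench.
- gasket (a point): The red gasket round the crown tube on the watch's flank, 7 mm in diameter, 70 mm above the bench and 24 mm from the turntable's axis. When the lever is in the red notch it faces the mirror, 66 mm from the mirror's centre.
- monitor: Small bench monitor, 226 mm wide and 180 mm deep, lying on a low foot to the right of the stand, tilted up 0.25 rad to face the robot; up to 70 mm high. It shows the camera's picture in a window 104 x 80 mm. Origin at the centre of the foot's underside.
- screen_ring (a point): Centre of the white target ring, 26 mm in inner diameter, on the vertical middle line of the monitor's picture; set up to 22 mm above or below the picture's middle, differently each run. The point's own x is up the picture, its y is to the left.
- picture_mark (a point): The red gasket as the camera sees it in the mirror: a 9 mm red dot on a pale strip (the watch's flank) on the monitor, always on the picture's vertical middle line. It goes up the screen 20 mm per 0.1 rad of mirror tilt and is 59 mm below the picture's middle, hidden behind the rim, with the mirror parked. The picture is dark while the lever is in the white notch and opens as it is thrown over.
- parts_tray: Bystander: open blue tray with watch parts, 70 x 70 x 20 mm; origin at the centre of its underside.
- movement_cushion: Bystander: ivory round cushion 60 mm in diameter with a watch movement on top, 28 mm high; origin at the centre of its underside.
- loupe: Bystander: black eye loupe, 37 mm in diameter, 28 mm high; origin at the centre of its underside.

How it is judged:
By the outcome, as a careful person would: the job done as asked, in the order asked, and still so for the second after the job is handed in, while the arm keeps its last pose, push and grip.
It also fails if it takes over 51 s, if anything falls off the work surface, if the arm or the gripper's body presses on something with over 40 N, if the wrist force passes 120 N, or if a joint passes its speed limit or range.

## Working session

There is one attempt and no reset: what is moved stays moved. The work goes in short steps, each a Python script; the robot and the scene stay as the last script left them, time stands still between calls to the robot, and variables do not carry over. Pictures are saved under pics/ and viewed, about 8 in all and at most 12, crops included, and the job is handed in when it is done.

```bash
mkdir -p pics; python3 - <<'E'
from rig import arm
import cv2,numpy as np,pickle
d={}
for n in("scene","top"):
    c=arm.capture(n);d[n]=c;cv2.imwrite(f"pics/{n}0.png",c["image"][:,:,::-1])
    print(n,c["fx"],c["fy"],c["cx"],c["cy"],np.round(c["xyz"],1),np.round(c["rotation"],3).tolist())
pickle.dump(d,open("c0.pkl","wb"))
print(arm.get_clock(),arm.get_eef_rot(),arm.tip_reach)
E
```

```text
scene 503.79433642155186 503.79433642155186 318.2435036874824 197.06660817249235 [1103.9  486.7 1278.5] [0.378, 0.881, -0.262, -0.11]
top 516.209391350527 516.209391350527 320.2289042089324 200.01482433164335 [ 328.   -18.5 1483.5] [0.706, -0.703, 0.058, -0.063]
0.1 [-0.59235944  0.38623364 -0.38527523  0.59287171] 14.0
```

View pics/scene0.png

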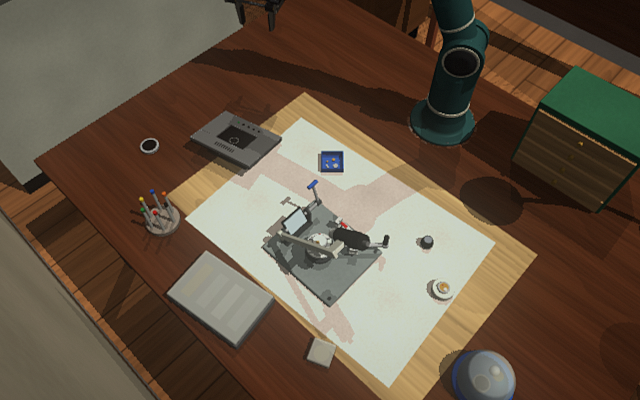

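View pics/top0.png

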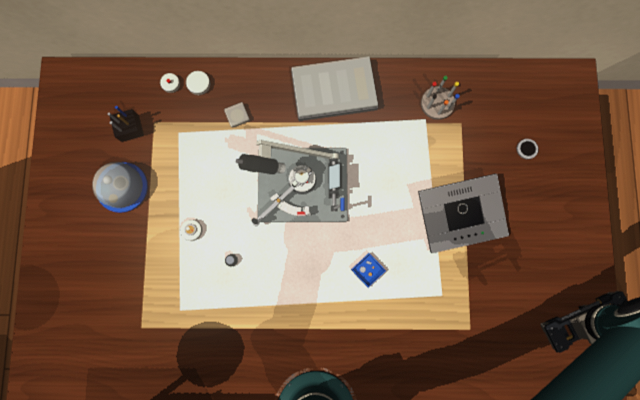

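The scene view shows the stand at about (325,245), the blue T-handle at (313,184) and the black knob at (386,240). In the top view the plate spans about (257–348, 143–222), with the knob near (255,221), the blue handle near (342,204) and the monitor ring at (463,209). I'll zoom in on both.

```bash
cat > h.py <<'E'
import numpy as np,cv2,pickle
from scipy.spatial.transform import Rotation as R
def ray(c,uv):
    d=R.from_quat(c["rotation"]).apply([(uv[0]-c["cx"])/c["fx"],(uv[1]-c["cy"])/c["fy"],1.]);return np.array(c["xyz"]),d/np.linalg.norm(d)
def onz(c,uv,z):
    o,d=ray(c,uv);return o+d*(z-o[2])/d[2]
def two(c1,u1,c2,u2):
    o,d=ray(c1,u1);p,e=ray(c2,u2);s=np.linalg.lstsq(np.c_[d,-e],p-o,rcond=None)[0]
    a,b=o+d*s[0],p+e*s[1];return (a+b)/2,np.linalg.norm(a-b)
def proj(c,P):
    q=R.from_quat(c["rotation"]).inv().apply(np.array(P)-c["xyz"]);return np.array([c["fx"]*q[0]/q[2]+c["cx"],c["fy"]*q[1]/q[2]+c["cy"]])
def crop(im,x,y,w,h,k):
    return cv2.resize(im[y:y+h,x:x+w,::-1],None,fx=k,fy=k,interpolation=cv2.INTER_CUBIC)
def blue(im,x,y,w,h):
    hs=cv2.cvtColor(im[y:y+h,x:x+w],cv2.COLOR_RGB2HSV);m=cv2.inRange(hs,(100,120,60),(125,255,255))
    n,l,s,ce=cv2.connectedComponentsWithStats(m);return [(s[i].tolist(),(ce[i]+[x,y]).round(2).tolist()) for i in range(1,n) if s[i,4]>4]
E
python3 - <<'E'
from h import *
d=pickle.load(open("c0.pkl","rb"));T=d["top"];S=d["scene"]
a=crop(T["image"],235,130,130,100,6)
b=crop(S["image"],255,170,140,140,4)
cv2.imwrite("pics/tc.png",a);cv2.imwrite("pics/sc.png",b)
print(blue(T["image"],330,190,25,30));print(blue(S["image"],300,172,20,30))
# plate outline: grey pixels
im=T["image"];hs=cv2.cvtColor(im,cv2.COLOR_RGB2HSV)
E
```

```text
[([11, 8, 3, 13, 38], [341.97, 203.84])]
[([8, 8, 10, 9, 35], [312.23, 183.94])]
```

View pics/tc.png

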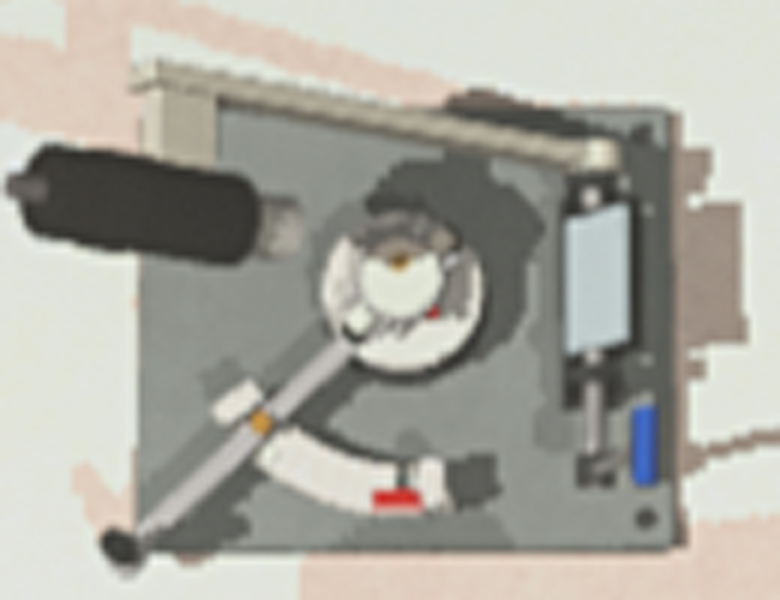

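View pics/sc.png

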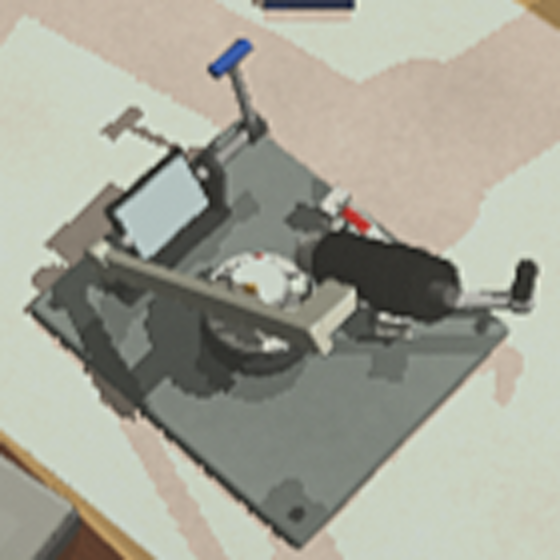

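The crops show the knob top at about (255.3,220.5) in the top view and (386.7,237.5) in the scene view. The handle is tilted away (parked), and the plate is nearly square to the world axes. Next I fit the stand's pose.

```bash
python3 - <<'E'
from h import *
from rig import arm
from scipy.optimize import least_squares
d=pickle.load(open("c0.pkl","rb"));T=d["top"];S=d["scene"]
H,e=two(T,(341.97,203.84),S,(312.23,183.94));print("handle",H.round(1),e, "exp z136.9")
K,e=two(T,(235+121/6,130+545/6),S,(255+527/4,170+270/4));print("knobtop",K.round(1),e,"exp z 91")
co=[((136,548),(-110,130)),((683,545),(-110,-130)),((674,108),(110,-130))]
pts=[(onz(T,(235+u/6-.4,130+v/6-.4),14)[:2],np.array(s)) for (u,v),s in co]
for p,s in pts: print(p.round(1),s)
# scene corners: left(30,308) far right..., bottom(298,545), right(507,325)
cs=[((30,303),(110,-130)),((298,540),(110,130)),((507,325),(-110,130))]
p2=[(onz(S,(255+u/4-.4,170+v/4-.4),14)[:2],np.array(s)) for (u,v),s in cs]
for p,s in p2: print(p.round(1),s)
allp=pts+p2+[(H[:2],np.array([-90,-110.7]))]*2+[(K[:2],180*np.array([-np.cos(.8),np.sin(.8)]))]*2
def f(q):
    c,s=np.cos(q[2]),np.sin(q[2]);M=np.array([[c,-s],[s,c]]);return np.concatenate([M@s_+q[:2]-p for p,s_ in allp])
r=least_squares(f,[500,0,0]);print(r.x,r.fun.reshape(-1,2).round(1).tolist())
print(arm.get_position(),R.from_quat(arm.get_eef_rot()).as_matrix().round(2).tolist())
E
```

```text
handle [550.9 -67.4 141.9] 2.1760752947671262 exp z136.9
knobtop [511.2 169.3  83.6] 1.3049533300232086 exp z 91
[520.5 172.1] [-110  130]
[523.3 -89.6] [-110 -130]
[739.1 -85.9] [ 110 -130]
[737.8 -87.3] [ 110 -130]
[735.7 168.9] [110 130]
[519.6 167.4] [-110  130]
[6.33127170e+02 4.15811062e+01 7.54564994e-03] [[1.7, -1.3], [0.8, 0.4], [5.0, -1.7], [6.3, -0.3], [6.4, 3.5], [2.6, 3.3], [-6.9, -2.4], [-6.9, -2.4], [-4.5, 0.4], [-4.5, 0.4]]
[ 262.86875133 -593.95995389  227.76122098] [[0.4, -0.0, 0.91], [-0.91, 0.0, 0.4], [-0.0, -1.0, -0.0]]
```

The handle and knob put the stand's axis at about (638.5, 42.7), yaw about 0.01. Both heights came out plausible, and the turntable isn't centred on the plate. Next I throw the lever by caging the knob.

```bash
cat >> h.py <<'E'
O=np.array([638.5,42.7]);YAW=.01
def W(x,y,z):
    c,s=np.cos(YAW),np.sin(YAW);return np.array([O[0]+c*x-s*y,O[1]+s*x+c*y,z])
def ori(jx,jy):
    n=np.hypot(jx,jy);jx/=n;jy/=n
    return R.from_matrix(np.array([[jx,jy,0],[0,0,-1],[-jy,jx,0]]).T).as_quat()
def knob(i,z):
    a=np.pi-.8+i;return W(180*np.cos(a),180*np.sin(a),z)
E
python3 - <<'E'
from h import *
from rig import arm
q=ori(-.39,-.92)
arm.movep(knob(0,320),q);arm.grip(60,10)
print(arm.movel(knob(0,110),velocity=200),arm.get_clock())
print(arm.movel(knob(0,71),velocity=80,contact_N=6),arm.get_position())
c=arm.capture("top");s=arm.capture("scene")
cv2.imwrite("pics/k1.png",np.hstack([crop(c["image"],225,140,100,110,4),crop(s["image"],300,180,100,110,4)]))
print(arm.get_clock(),arm.get_contact_force())
E
```

```text
False 4.7833
False [511.65787864 170.76412316  70.68878278]
5.5167 [-0.88083626 -0.2097157   0.16481519]
```

View pics/k1.png

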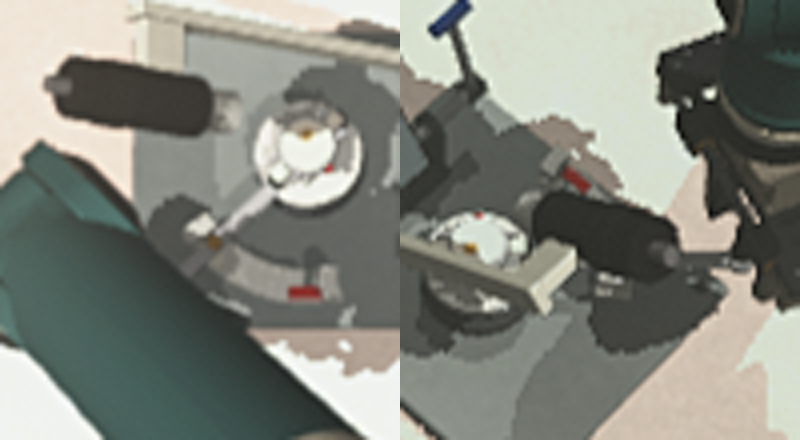

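The gripper surrounds the lever's end. The arm hides the knob itself, but nothing was touched. I'll close to a loose cage and follow the arc.

```bash
python3 - <<'E'
from h import *
from rig import arm
arm.grip(20,8);print(arm.get_finger_gap(),arm.get_contact_force().round(1))
for i in (.13,.27,.4,.53,.67,.8):
    arm.movel(knob(i,71),velocity=90);print(i,np.round(arm.get_contact_force(),1))
print(arm.get_finger_gap())
arm.grip(60)
p=arm.get_position();arm.movel([p[0],p[1],200],velocity=200)
P=W(-90,-110.7,230);arm.movep(P,ori(0.01,-1))
c=arm.capture("top");s=arm.capture("scene");pickle.dump((c,s),open("c1.pkl","wb"))
print(blue(s["image"],290,165,40,40),blue(c["image"],330,190,25,30))
cv2.imwrite("pics/k2.png",np.hstack([crop(c["image"],235,130,130,100,3),crop(s["image"],260,170,140,100,3)]))
print(arm.get_clock(),arm.get_position(),P)
E
```

```text
20.162278477818237 [ 0.2  0.1 -0.6]
0.13 [-0.   0.9 -0.4]
0.27 [ 0.4  0.1 -0.1]
0.4 [ 0.  -0.3  0.1]
0.53 [-0.5 -0.7 -0.2]
0.67 [-0.7 -0.5 -1. ]
0.8 [-0.5  0.2 -0.6]
20.024186799422427
[([18, 15, 10, 9, 37], [312.24, 183.81])] []
11.0083 [548.47343618 -67.21667131 228.90388154] [549.61148151 -68.89445005 230.        ]
```

View pics/k2.png

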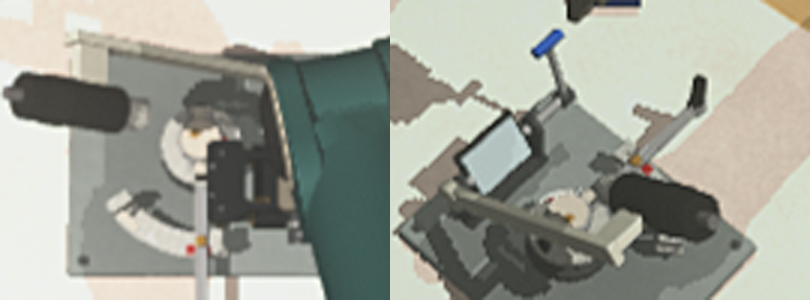

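The lever now lies along −x at the red mark and stays there with the gripper away. The handle is still parked at (312.2,183.8) in the scene view. Next I grip the handle and tilt to about 0.25.

```bash
cat >> h.py <<'E'
def hand(t): return W(-90,-90+70*np.sin(t-.3),70+70*np.cos(t-.3)-5)
E
python3 - <<'E'
from h import *
from rig import arm
P=hand(0)
arm.movel([P[0],P[1],150],ori(.01,-1),velocity=120)
print(arm.movel(P,velocity=60,contact_N=5))
arm.grip(6,15);print("gap",arm.get_finger_gap(),arm.get_contact_force().round(1))
for t in (.08,.16,.24): arm.movel(hand(t),velocity=50);print(t,arm.get_contact_force().round(1),arm.get_finger_gap())
arm.hold(.4)
c=arm.capture("top");s=arm.capture("scene");pickle.dump((c,s),open("c2.pkl","wb"))
cv2.imwrite("pics/m1.png",np.hstack([crop(c["image"],410,165,105,95,4)[:380],crop(s["image"],185,105,95,95,4)]))
cv2.imwrite("pics/m1b.png",crop(s["image"],260,130,140,120,4))
print(arm.get_clock())
E
```

```text
False
gap 14.222050157785858 [-0.3  4.   0.7]
0.08 [-1.6  0.6  4.5] 12.527188362717986
0.16 [-1.3 -1.1  6.3] 11.395208506201305
0.24 [-0.1 -2.3  5.3] 11.423672865281251
14.3167
```

View pics/m1.png

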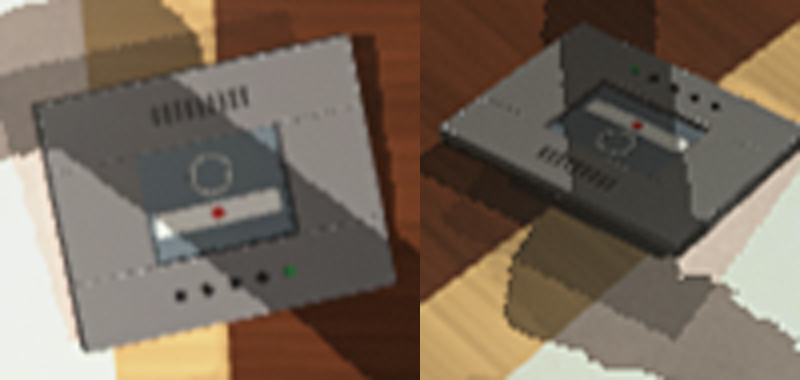

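View pics/m1b.png

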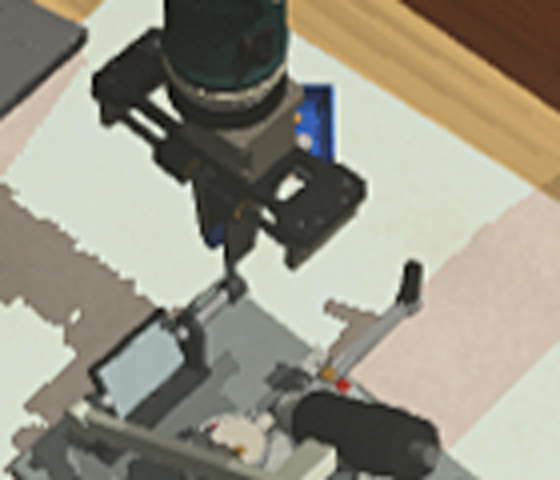

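The monitor shows the red dot at crop (218,212) and the ring at (210,175). That's about 27 mm short, so roughly 0.14 rad more tilt. The grip holds the bar and the lever is still on the red mark.

```bash
python3 - <<'E'
from h import *
from rig import arm
for t in (.31,.375): arm.movel(hand(t),velocity=40);print(t,arm.get_contact_force().round(1),arm.get_finger_gap())
arm.hold(.5)
c=arm.capture("top");s=arm.capture("scene")
im=cv2.cvtColor(c["image"][190:235,440:490],cv2.COLOR_RGB2HSV)
m=cv2.inRange(im,(0,120,60),(8,255,255))|cv2.inRange(im,(172,120,60),(180,255,255));v,u=np.nonzero(m)
print("dot crop",(u.mean()+30.5)*4,(v.mean()+25.5)*4,len(u))
cv2.imwrite("pics/m2.png",np.hstack([crop(c["image"],410,165,105,95,4),crop(s["image"],185,105,95,95,4)]))
print(arm.get_clock(),arm.get_position(),hand(.375))
E
```

```text
0.31 [ 0.2 -3.   4. ] 11.732585299760604
0.375 [ 1.  -2.8  3.4] 11.228458486713262
dot crop 210.0 172.0 6
15.4583 [549.5500247  -43.01761069 134.80059587] [549.35203504 -42.95066778 134.80321727]
```

View pics/m2.png

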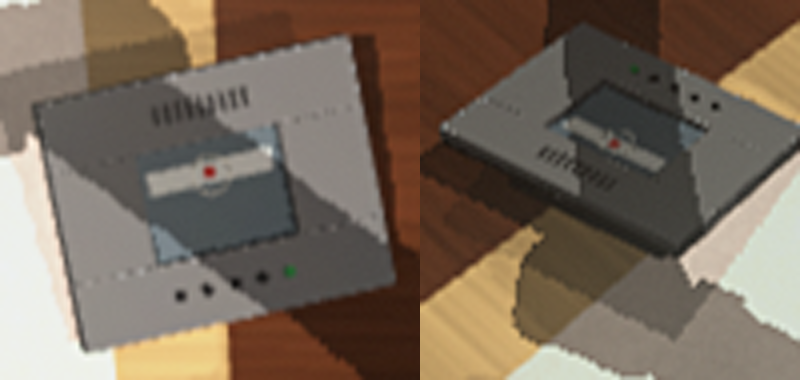

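The dot at (209,172) sits about 2 mm above the ring's centre at (210,175), well inside the ±8.5 mm margin. I'll check that it holds steady and that the lever hasn't moved, then hand in.

```bash
python3 - <<'E'
from h import *
from rig import arm
def dot():
    c=arm.capture("top");im=cv2.cvtColor(c["image"][190:235,440:490],cv2.COLOR_RGB2HSV)
    m=cv2.inRange(im,(0,120,60),(8,255,255))|cv2.inRange(im,(172,120,60),(180,255,255));v,u=np.nonzero(m);return (u.mean()+30.5)*4,(v.mean()+25.5)*4
a=dot();arm.hold(1);b=dot();print(a,b,arm.get_contact_force().round(1))
s=arm.capture("scene")
cv2.imwrite("pics/f.png",crop(s["image"],260,130,190,180,3))
if np.hypot(b[0]-210,b[1]-175)<8: arm.finish_job();print("done",arm.get_clock())
E
```

```text
(np.float64(210.0), np.float64(172.0)) (np.float64(210.0), np.float64(172.0)) [ 3.6 -4.9  0.9]
the job is handed in; nothing more can be done
the job is handed in; nothing more can be done
```

View pics/f.png

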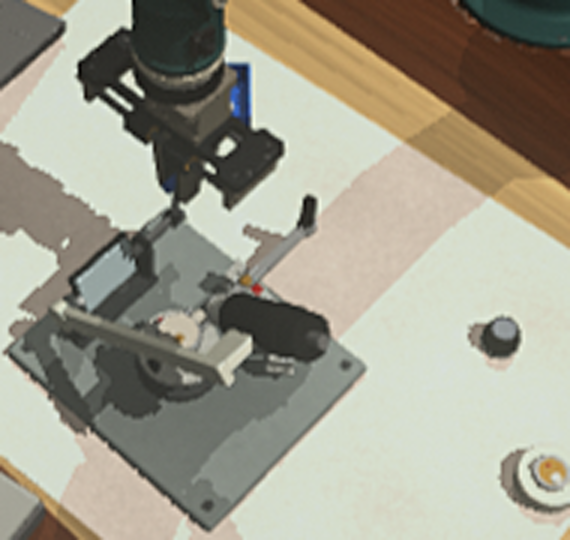

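The job is handed in. The index lever is in the red notch, and the gripper is holding the mirror handle with the gasket inside the ring on the monitor.

- **Lever:** I threw it with the knob loosely caged between the fingers. It stayed in the red notch after I let go, and the last picture still shows it there.
- **Mirror:** I gripped the T-handle's bar and tipped it to about 0.375 rad. The red dot sat about 2 mm above the ring's centre, well inside its roughly ±8.5 mm margin. It did not move over a 1 s hold just before hand-in.
- **Forces and time:** The readings I took on the tool stayed below about 8 N. I handed in at about 17 s on the robot's clock.
- **Other items:** I never moved the arm near the glass. The loupe, cushion and tray looked unmoved in the last picture, though the gripper partly hides the tray, and I did not measure them.
- **Disagreements:**
  - My first height readings were 5 mm high for the handle and 7 mm low for the knob, so I used the given heights instead.
  - The wrist force drifted a few newtons during the final hold, but the dot on the monitor stayed put.

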